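# Put the green chopping board away from the drying rack

### The job

The green chopping board in the wooden drying rack is dry: draw it straight up out of its slot by its top edge and put it away in the empty grey caddy, standing on its bottom edge with its lower edge down on the caddy's floor. Lower it in rather than dropping it, let go of it, and leave the red and the yellow board standing in their slots.

Things in the scene. Friction and masses are not known exactly. Their poses are not given: they have to be found in the camera images.
- green_board: Green rigid plastic chopping board, 10 mm thick (its x), 140 mm wide (its y), 130 mm high (its z, up), 0.14 to 0.28 kg, 16 mm hanging hole near one top corner. Origin: middle of its bottom edge, 130 mm below the top edge. Stands upright in one of the three slots (which one varies) of a fixed beech rack; slots 14 mm wide, 75 mm apart along x, slot floor 12 mm, tops of slots 66 mm above the worktop.
- red_board: Red chopping board, same size and axes as the green one (10 x 140 x 130 mm, origin in the middle of its bottom edge). Stands in another slot of the rack, parallel to the green board, and stays there.
- yellow_board: Yellow chopping board, same size and axes as the green one (10 x 140 x 130 mm, origin in the middle of its bottom edge). Stands in another slot of the rack, parallel to the green board, and stays there.
- caddy: Empty grey plastic caddy fixed on the worktop: narrow open-topped box, outside 52 mm (its x) by 182 mm (its y), rim 86 mm above the worktop; inside 42 mm (x) by 172 mm (y), inner floor 6 mm above the worktop. Origin: centre of its underside, at worktop height. A board goes in with its width along the caddy's y; once let go it may lean against a wall.
There are look-alikes about, which are no part of the job. Of the things shaped like the yellow_board, the yellow one is meant.

How it is judged:
By the outcome, as a careful person would: the job done as asked, in the order asked, and still so for the second after the job is handed in, with the robot touching nothing.
It also fails if it takes over 45 s, if anything falls off the work surface, if the arm or the gripper's body presses on something with over 40 N, if the wrist force passes 120 N, or if a joint passes its speed limit or range.

### The arm

A 6-joint arm with a two-finger parallel gripper is mounted at the origin on a cart in front of the work surface, level with it; the furniture and walls round the work are solid. World frame = base frame: x ahead of the robot, y to its left, z up, the work surface at z = 0. Lengths are in m, angles in degrees, forces in N, time in s.
With the tool pointing down it reaches from about 0.375 to 0.9 m from the base axis. Payload 3.1 kg.
Tool frame: the origin (TCP) lies on the centre line of the jaws, within the pads' length; the fingertips stand finger_overhang ahead of it and the grasp point (between the pads) lies 5 mm behind it (finger_overhang is the distance from the TCP to the fingertips, in m); z points along the fingers, y is the line along which they close (so a half turn about z gives the same grasp; the last joint's range is limited). The gripper opens to 87 mm and grips with 3 to 60 N. Pads are 19 mm wide; open, the fingers measure 117 mm over their backs; the gripper's body (75 mm by 190 mm) begins 51 mm behind the grasp point.
Start: joints at [56.35, 30.224, 82.088, -0, 67.689, -10.227], TCP at [0.248, 0.573, 0.237] pointing down, gripper open.
Joint ranges: [-176.69, 176.69], [-43.24, 126.21], [12.49, 139.97], [-82, 262], [0, 151.66], [-163.58, 163.58]. Speed limits (degrees/s): [159.86, 159.86, 180, 180, 180, 180].

### API

Orientations are given as a 3x3 rotation matrix whose columns are the frame's x, y, z axes.
In Python, from rig import read_state, capture, calibration, hand_in, finger_overhang gives the robot as it stands.
- The arm moves only by the tool send_rows, never from a script. Its argument "plan" is a list of rows, each a list of 5 numbers: the closure in counts, from 0 (fully open) to 255 (shut), then the shift along the tool's x, y, z in m, then the turn about the tool's z in rad. A call has 1 to 20 rows; each row shifts and turns the commanded pose from where the row before left it, along the tool's axes as they then stand; what a row does not reach is not made up. A row lasts 1/12 s, in which the tool goes at most 41.7 mm and 7.16 degrees, less where a joint would pass 70% of its speed; a pose out of reach is approached as far as the arm can. A call is refused whole if a number of a shift passes 0.0417 or a number of a turn 0.125, either way. A call with a gripper value outside its range is refused whole. The fingers move at their own pace and stop on an object; the grip force is fixed at half the most. Time passes only in rows, so rows that do not move let the fingers close. It gives the time, the measured TCP pose, the force, the opening and the grip force at its end, in the units of the state.
- read_state(): the state, without advancing time (a new reading comes with each control period).
- capture(name): name is "scene" or "top"; returns (picture, depth): 400x640x3 uint8, blue, green, red; 400x640 float32, m along the optical axis (not along the pixel's ray), 0 where there is no reading.
- calibration(name): a dict with "fx", "fy", "cx", "cy" (pixels), "xyz" and "rotation" of the camera in the world. Camera axes: x right, y down, z forward; pixel columns grow to the right and rows downward; lengths in m; the calibration is good to about 2 mm. A picture is of the moment at which its call begins. calibration takes no time and is no camera call.
- hand_in(): hands the job in; it is judged then, once.
The state is a dict: "time_s": time; "joint_positions": joint angles; "qvel": joint speeds; "tau": joint torques, N m; "position": TCP position; "tcp_rot": TCP orientation; "force": force on the tool from outside, world axes, zero at the start; "moment": the same for the moment, N m; "opening": opening from 0.0 (shut) to 1.0 (fully open); "grasp_force": force on a finger pad.
Only numpy, scipy, OpenCV 4.12 (cv2) and the standard library are available. Lean on these libraries where they do the work, as an engineer would, in place of code of your own. Each camera call takes 0.05 s, during which the arm holds its last target. There are 200 camera calls.

## Working session

There is one attempt and no reset: what is moved stays moved. The work goes in short steps, Python scripts to look and compute and a tool call to move; the robot and the scene stay as the last step left them, time stands still between calls to the robot, and variables do not carry over. Pictures are saved under pics/ and viewed, at most 10 in all, crops included, and the job is handed in when it is done.

Besides the shell and the picture viewer there is one more tool, called after "Call:" by a JSON object that holds its "method" and its "body", one argument or row to a line. send_rows: Moves the arm, as the interface text tells. Its arguments: {"type":"object","properties":{"plan":{"type":"array","items":{"type":"array","items":{"type":"number"}}}},"required":["plan"]}

```bash
mkdir -p pics
cat > h.py <<'E'
import numpy as np, cv2
from rig import *
def pts(name, d):
    c=calibration(name); v,u=np.mgrid[0:400,0:640]
    P=np.stack([(u-c["cx"])/c["fx"]*d,(v-c["cy"])/c["fy"]*d,d],-1)
    return P@np.array(c["rotation"]).T+np.array(c["xyz"])
E
python3 - <<'E'
from h import *
print(read_state(), finger_overhang)
for n in("scene","top"):
    im,d=capture(n); cv2.imwrite(f"pics/{n}.png",im); np.savez(f"{n}.npz",im=im,d=d); print(calibration(n))
E
```

```text
{'time_s': 0.0, 'joint_positions': array([ 5.63499241e+01,  3.02792131e+01,  8.21563417e+01,  2.79039849e-04,
        6.76898603e+01, -1.02283453e+01]), 'qvel': array([-0.04247472,  0.02851256,  0.09962588, -0.01166678,  0.05625291,
       -0.03473093]), 'tau': array([-6.09911531e-04, -4.40040386e+01, -1.76589435e+01,  6.31066924e-02,
        5.83453313e-02, -1.58831922e-04]), 'position': array([0.2480196 , 0.57291285, 0.23556921]), 'tcp_rot': array([[-9.17602958e-01,  3.97496329e-01, -1.21666446e-03],
       [ 3.97497997e-01,  9.17601238e-01, -1.81962843e-03],
       [ 3.93117188e-04, -2.15331812e-03, -9.99997604e-01]]), 'force': array([-0.23494527,  0.58388936, -0.65890865]), 'moment': array([-0.00808636,  0.01522077, -0.07281087]), 'grasp_force': 0.0, 'opening': 0.9980762540170892} 0.014
{'fx': 457.9662369480672, 'fy': 457.9662369480672, 'cx': 315.57072998743246, 'cy': 196.90290415366002, 'xyz': array([ 1.16586365, -0.30293208,  0.70470686]), 'rotation': array([[ 0.57226546,  0.54434595, -0.61335122],
       [ 0.81998017, -0.36884469,  0.43770552],
       [ 0.01203189, -0.75341959, -0.65742996]])}
{'fx': 517.6982612493229, 'fy': 517.6982612493229, 'cx': 322.2513652229311, 'cy': 193.04097728086677, 'xyz': array([0.4943539 , 0.10247176, 1.14465809]), 'rotation': array([[-0.01540435, -0.99661356,  0.08077203],
       [-0.99983343,  0.01614409,  0.0085133 ],
       [-0.00978846, -0.08062743, -0.99669624]])}
```

View pics/scene.png

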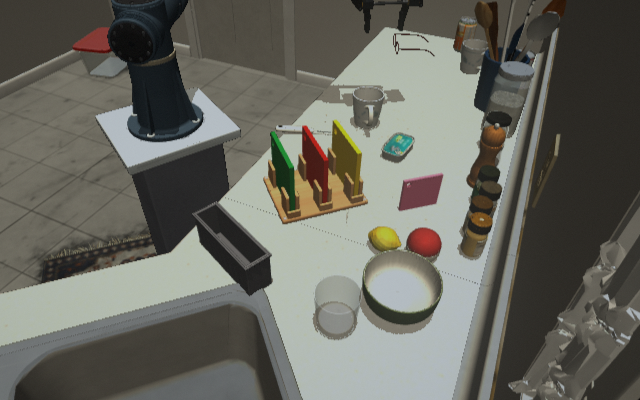

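View pics/top.png

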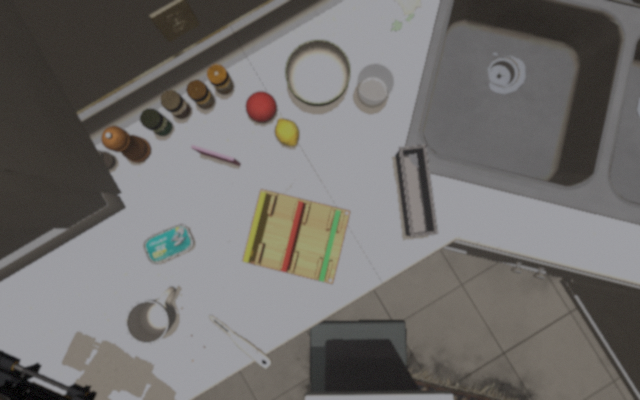

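The scene view shows the green board at about (283,172), with red and yellow next to it, and the grey caddy at (232,245). In the top view the green top edge runs (338,210)-(323,278) and the caddy sits at about (415,192). Next I measure both.

```bash
cat > m.py <<'E'
from h import *
def rect(P):
    (c,s,a)=cv2.minAreaRect((P[:,:2]*1000).astype(np.float32)); b=cv2.boxPoints((c,s,a))
    return np.round(c,1),np.round(s,1),round(a,1)
def masks(im):
    h=cv2.cvtColor(im,cv2.COLOR_BGR2HSV); H,S,V=cv2.split(h)
    return dict(green=(abs(H.astype(int)-65)<20)&(S>110)&(V>50),red=((H<6)|(H>174))&(S>150)&(V>50),yellow=(abs(H.astype(int)-28)<6)&(S>150)&(V>50))
def run(data):
    for n,(im,d) in data.items():
        P=pts(n,d)
        for k,m in masks(im).items():
            m=m&(d>0)&(abs(P[...,0]-.45)<.3)&(abs(P[...,1]-.1)<.35)
            nn,l,st,_=cv2.connectedComponentsWithStats(m.astype(np.uint8))
            i=1+np.argmax(st[1:,4]); Q=P[l==i]
            zt=np.percentile(Q[:,2],98); T=Q[Q[:,2]>zt-.012]
            print(n,k,st[i],'ztop',round(zt,4),len(T),rect(T))
if __name__=="__main__":
    D={n:(np.load(n+".npz")["im"],np.load(n+".npz")["d"]) for n in("scene","top")}
    run(D)
    for n,(u0,u1,v0,v1) in dict(top=(385,450,135,250),scene=(185,280,195,300)).items():
        P=pts(n,D[n][1])[v0:v1,u0:u1].reshape(-1,3)
        R=P[(P[:,2]>.075)&(P[:,2]<.1)]; print(n,'rim',len(R),np.median(R[:,2]),rect(R))
        F=P[(P[:,2]>-.005)&(P[:,2]<.02)]; 
        print(np.histogram(P[:,2],np.arange(-.02,.12,.01)))
E
python3 m.py
```

```text
scene green [271 132  24  78 399] ztop 0.1452 214 (array([473.9,  99.6]), array([ 10.9, 139.4]), 75.4)
scene red [ 303  126   26   77 1067] ztop 0.1448 263 (array([494. , 171.4]), array([ 11.5, 138.6]), 74.9)
scene yellow [333 120  29  75 880] ztop 0.1446 233 (array([512.2, 243.9]), array([ 11.9, 138.3]), 75.7)
top green [321 270   3   9  13] ztop 0.1448 13 (array([419.5, 113.2]), array([ 3., 16.]), 77.6)
top red [283 203  20  67 273] ztop 0.146 266 (array([493.2, 169.7]), array([  7.9, 131. ]), 75.1)
top yellow [281 133  16  12  74] ztop 0.0508 66 (array([702.2, 180.4]), array([15.5, 34.1]), 18.3)
top rim 937 0.08599358950386904 (array([582.8, -85.2]), array([187.6,  58.1]), 5.7)
(array([   0, 1131, 3890,  303,  136,  139,  141,  155,  115,   99,  865,
         25,    0]), array([-0.02, -0.01,  0.  ,  0.01,  0.02,  0.03,  0.04,  0.05,  0.06,
        0.07,  0.08,  0.09,  0.1 ,  0.11]))
scene rim 1093 0.08586036961725274 (array([580.1, -83.3]), array([191.2,  58.3]), 5.6)
(array([   0,  558, 5045,  475,  339,  377,  387,  403,  419,  372,  939,
          0,    0]), array([-0.02, -0.01,  0.  ,  0.01,  0.02,  0.03,  0.04,  0.05,  0.06,
        0.07,  0.08,  0.09,  0.1 ,  0.11]))
```

Call:
{"method": "send_rows", "body": {
  "plan": [
    [0,0,0,0,-0.075],
    [0,0,0,0,-0.075],
    [0,-0.0226,-0.0267,0,0],
    [0,-0.0226,-0.0267,0,0],
    [0,-0.0226,-0.0267,0,0],
    [0,-0.0226,-0.0267,0,0],
    [0,-0.0226,-0.0267,0,0],
    [0,-0.0226,-0.0267,0,0],
    [0,-0.0226,-0.0267,0,0],
    [0,-0.0226,-0.0267,0,0],
    [0,-0.0226,-0.0267,0,0],
    [0,-0.0226,-0.0267,0,0],
    [0,-0.0226,-0.0267,0,0],
    [0,-0.0226,-0.0267,0,0],
    [0,-0.0226,-0.0267,0,0],
    [0,-0.0226,-0.0267,0,0],
    [0,-0.0226,-0.0267,0,0],
    [0,0,0,0,0],
    [0,0,0,0,0]
  ]
}}

```text
time_s: 1.68
position: [0.4742, 0.0979, 0.2362]
tcp_rot: [[-0.966, 0.26, -0.001], [0.26, 0.966, 0.0], [0.001, 0.0, -1.0]]
force: [-0.8, 0.2, -0.9]
opening: 0.998
grasp_force: 0.0
```

```bash
cat > d.py <<'E'
from h import *; import sys
def delta(t,yaw):
    s=read_state(); R=s["tcp_rot"]; a=np.degrees(np.arctan2(R[1,1],R[0,1]))
    print("pos",s["position"].round(4),"yaw",a.round(2),"t",round(s["time_s"],2),"F",s["force"].round(1),"open",round(s["opening"],3),"grip",s["grasp_force"])
    print("z",R[:,2].round(4),"shift now",(R.T@(np.array(t)-s["position"])).round(4),"turn",-np.radians(yaw-a).round(4))
if __name__=="__main__": v=list(map(float,sys.argv[1:])); delta(v[:3],v[3])
E
python3 d.py .4738 .099 .128 75.2
python3 - <<'E'
from h import *
D=np.load("top.npz"); P=pts("top",D["d"])
# rough green strip in top view by height near the expected place
from m import rect
n=np.array([np.cos(np.radians(75.2)),np.sin(np.radians(75.2))])
q=(P[...,:2]-[.4738,.099])@n
for z0 in(.132,):
    m=(abs(q)<.03)&(P[...,2]>z0)&(P[...,2]<.16)&(abs(P[...,0]-.474)<.09); print(m.sum(),rect(P[m]),np.median(P[m][:,2]))
E
```

```text
pos [0.4742 0.0979 0.2362] yaw 74.94 t 1.68 F [-0.8  0.2 -0.9] open 0.998 grip 0.0
z [-5.e-04  2.e-04 -1.e+00] shift now [0.0006 0.0009 0.1082] turn -0.0046
381 (array([474.2,  98.3]), array([ 10. , 139.4]), 75.2) 0.14252845524412927
```

Both views agree: the board's top centre is at (0.474, 0.099), height 0.1425, yaw 75.2°. I'll descend and close.

Call:
{"method": "send_rows", "body": {
  "plan": [
    [0,0,0.0008,0.02,-0.004],
    [0,0,0,0.02,0],
    [0,0,0,0.02,0],
    [0,0,0,0.02,0],
    [0,0,0,0.014,0],
    [0,0,0,0.014,0],
    [0,0,0,0,0],
    [0,0,0,0,0],
    [150,0,0,0,0],
    [150,0,0,0,0],
    [150,0,0,0,0],
    [150,0,0,0,0],
    [150,0,0,0,0],
    [255,0,0,0,0],
    [255,0,0,0,0],
    [255,0,0,0,0],
    [255,0,0,0,0],
    [255,0,0,0,0]
  ]
}}

```text
time_s: 3.18
position: [0.4738, 0.1003, 0.1285]
tcp_rot: [[-0.968, 0.252, -0.0], [0.252, 0.968, 0.0], [0.0, -0.0, -1.0]]
force: [-0.1, -0.7, -0.8]
opening: 0.321
grasp_force: 0.0
```

Call:
{"method": "send_rows", "body": {
  "plan": [
    [255,0,0,0,0],
    [255,0,0,0,0],
    [255,0,0,0,0],
    [255,0,0,0,0],
    [255,0,0,0,0],
    [255,0,0,0,0]
  ]
}}

```text
time_s: 3.68
position: [0.4738, 0.1004, 0.1285]
tcp_rot: [[-0.968, 0.252, -0.0], [0.252, 0.968, 0.0], [0.0, 0.0, -1.0]]
force: [0.9, 0.3, -0.3]
opening: 0.111
grasp_force: 30.0
```

```bash
python3 d.py .4738 .099 .128 75.2
```

```text
pos [0.4738 0.1004 0.1285] yaw 75.4 t 3.68 F [ 0.9  0.3 -0.3] open 0.111 grip 29.996557901613414
z [-1.e-04  1.e-04 -1.e+00] shift now [-0.0004 -0.0013  0.0005] turn 0.0035
```

Call:
{"method": "send_rows", "body": {
  "plan": [
    [255,0,0,-0.004,0],
    [255,0,0,-0.006,0],
    [255,0,0,-0.01,0],
    [255,0,0,-0.01,0],
    [255,0,0,-0.01,0],
    [255,0,0,-0.01,0],
    [255,0,0,-0.01,0],
    [255,0,0,-0.01,0],
    [255,0,0,-0.01,0],
    [255,0,0,-0.01,0],
    [255,0,0,-0.01,0],
    [255,0,0,-0.01,0],
    [255,0,0,-0.01,0],
    [255,0,0,-0.01,0],
    [255,0,0,0,0],
    [255,0,0,0,0]
  ]
}}

```text
time_s: 5.02
position: [0.4738, 0.1003, 0.259]
tcp_rot: [[-0.968, 0.252, 0.001], [0.252, 0.968, -0.0], [-0.001, 0.0, -1.0]]
force: [-0.2, -0.1, -2.6]
opening: 0.113
grasp_force: 30.0
```

```bash
python3 d.py .581 -.084 .26 95.7
python3 - <<'E'
from h import *
import m
D={}
for n in("scene","top"):
    D[n]=capture(n); cv2.imwrite(f"pics/{n}2.png",D[n][0])
m.run(D)
# caddy rim refined: robust central estimate from percentiles along its axes
for n,(u0,u1,v0,v1) in dict(top=(385,450,135,250),scene=(185,280,195,300)).items():
    P=m.pts(n,np.load(n+".npz")["d"])[v0:v1,u0:u1].reshape(-1,3)
    R=P[(P[:,2]>.08)&(P[:,2]<.092)][:,:2]
    for a in(5.0,5.6,6.2):
        t=np.radians(a); A=np.array([[np.cos(t),np.sin(t)],[-np.sin(t),np.cos(t)]]); q=R@A.T
        e=np.percentile(q,[1.,99.],axis=0); print(n,a,(e[1]-e[0]).round(4),(A.T@e.mean(0)).round(4))
E
```

```text
pos [0.4738 0.1003 0.259 ] yaw 75.41 t 5.02 F [-0.2 -0.1 -2.6] open 0.113 grip 29.997304868884385
z [ 1.2e-03 -1.0e-04 -1.0e+00] shift now [-0.1502 -0.1514 -0.0008] turn -0.3542
scene green [278  89  16  78 381] ztop 0.2751 137 (array([498.4,  92.5]), array([10.3, 90.4]), 75.4)
scene red [ 303  126   26   77 1071] ztop 0.1446 262 (array([493.2, 171.6]), array([ 11.5, 138.7]), 75.5)
scene yellow [333 120  29  75 839] ztop 0.1446 238 (array([512.2, 244.2]), array([ 11.7, 138. ]), 75.4)Traceback (most recent call last):
  File "<stdin>", line 6, in <module>
  File "m.py", line 14, in run
    i=1+np.argmax(st[1:,4]); Q=P[l==i]
        ~~~~~~~~~^^^^^^^^^^
    return _wrapfunc(a, 'argmax', axis=axis, out=out, **kwds)
    return bound(*args, **kwds)
ValueError: attempt to get argmax of an empty sequence
```

View pics/scene2.png

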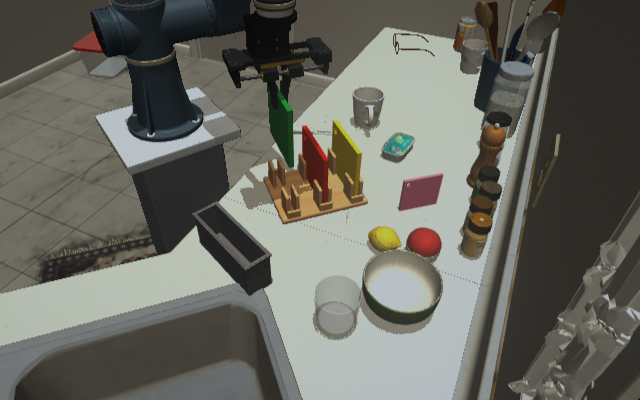

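The picture shows the board held upright at about (281,125), clear of the rack. Red (315,165) and yellow (346,155) haven't moved. I'll refine the caddy's centre before moving.

Run:
```python
from h import *
for n,(u0,u1,v0,v1) in dict(top=(385,450,135,250),scene=(185,280,195,300)).items():
    P=pts(n,np.load(n+".npz")["d"])[v0:v1,u0:u1].reshape(-1,3)
    R=P[(P[:,2]>.08)&(P[:,2]<.092)][:,:2]
    for a in(5.0,5.6,6.2):
        t=np.radians(a); A=np.array([[np.cos(t),np.sin(t)],[-np.sin(t),np.cos(t)]]); q=R@A.T
        e=np.percentile(q,[1.,99.],axis=0); print(n,a,(e[1]-e[0]).round(4),(A.T@e.mean(0)).round(4))
```

```text
top 5.0 [0.1852 0.0577] [ 0.5823 -0.085 ]
top 5.6 [0.1853 0.0572] [ 0.5824 -0.085 ]
top 6.2 [0.1853 0.0572] [ 0.5824 -0.085 ]
scene 5.0 [0.1853 0.0581] [ 0.582  -0.0833]
scene 5.6 [0.1853 0.0569] [ 0.5819 -0.0834]
scene 6.2 [0.1855 0.057 ] [ 0.582  -0.0836]
```

Call:
{"method": "send_rows", "body": {
  "plan": [
    [255,-0.0076,-0.0076,0,0],
    [255,-0.0151,-0.0151,0,0],
    [255,-0.0151,-0.0151,0,0],
    [255,-0.0151,-0.0151,0,0],
    [255,-0.0151,-0.0151,0,0],
    [255,-0.0151,-0.0151,0,0],
    [255,-0.0151,-0.0151,0,0],
    [255,-0.0151,-0.0151,0,0],
    [255,-0.0151,-0.0151,0,0],
    [255,-0.0151,-0.0151,0,0],
    [255,-0.0076,-0.0076,0,0],
    [255,0,0,0,-0.059],
    [255,0,0,0,-0.059],
    [255,0,0,0,-0.059],
    [255,0,0,0,-0.059],
    [255,0,0,0,-0.059],
    [255,0,0,0,-0.059],
    [255,0,0,0,0],
    [255,0,0,0,0]
  ]
}}

```text
time_s: 6.7
position: [0.5816, -0.084, 0.258]
tcp_rot: [[-0.995, -0.098, -0.001], [-0.098, 0.995, 0.0], [0.001, 0.001, -1.0]]
force: [-0.8, 0.1, -2.2]
opening: 0.114
grasp_force: 30.0
```

```bash
python3 d.py .582 -.084 .128 95.7
python3 - <<'E'
from h import *
im,d=capture("scene"); cv2.imwrite("pics/s3.png",im)
import m
P=pts("scene",d); k=m.masks(im)["green"]&(d>0)&(P[...,2]>.09)&(abs(P[...,0]-.58)<.12)
Q=P[k]; print(k.sum(),m.rect(Q),np.percentile(Q[:,2],[1,99]))
E
```

```text
pos [ 0.5816 -0.084   0.258 ] yaw 95.6 t 6.7 F [-0.8  0.1 -2.2] open 0.114 grip 29.99701697845012
z [-1.3e-03  5.0e-04 -1.0e+00] shift now [-0.0005 -0.0002  0.13  ] turn -0.0018
981 (array([581.4, -85.1]), array([140.9,  11.4]), 5.9) [0.14593498 0.27344925]
```

View pics/s3.png

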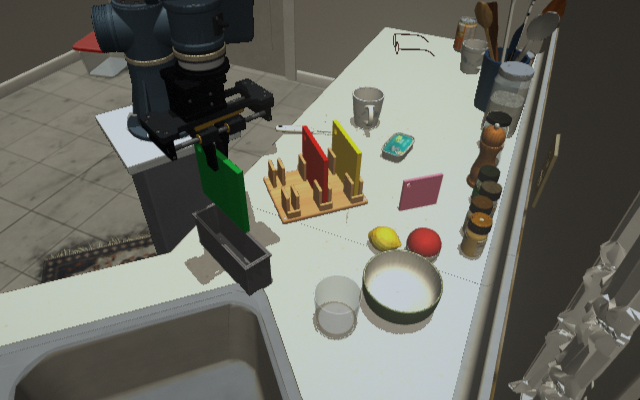

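The board is centred over the caddy at (0.581, -0.085), yaw 5.9°, with its bottom at about 0.1415. Lowering it now.

Call:
{"method": "send_rows", "body": {
  "plan": [
    [255,0,0,0.006,0],
    [255,0,0,0.01,0],
    [255,0,0,0.01,0],
    [255,0,0,0.01,0],
    [255,0,0,0.01,0],
    [255,0,0,0.01,0],
    [255,0,0,0.01,0],
    [255,0,0,0.01,0],
    [255,0,0,0.01,0],
    [255,0,0,0.01,0],
    [255,0,0,0.01,0],
    [255,0,0,0.01,0],
    [255,0,0,0.006,0],
    [255,0,0,0.004,0],
    [255,0,0,0.002,0],
    [255,0,0,0,0],
    [255,0,0,0,0]
  ]
}}

```text
time_s: 8.17
position: [0.5823, -0.0841, 0.1308]
tcp_rot: [[-0.995, -0.099, 0.001], [-0.099, 0.995, -0.0], [-0.001, -0.0, -1.0]]
force: [-0.1, -0.5, -2.7]
opening: 0.117
grasp_force: 30.0
```

Bottom is at about 0.014, 8 mm above the caddy floor. I'll creep down until it touches.

Call:
{"method": "send_rows", "body": {
  "plan": [
    [255,0,0,0.002,0],
    [255,0,0,0.002,0],
    [255,0,0,0.0015,0],
    [255,0,0,0.001,0],
    [255,0,0,0.0005,0],
    [255,0,0,0,0],
    [255,0,0,0,0]
  ]
}}

```text
time_s: 8.75
position: [0.582, -0.084, 0.1235]
tcp_rot: [[-0.995, -0.099, 0.0], [-0.099, 0.995, -0.0], [-0.0, -0.0, -1.0]]
force: [0.7, -0.2, -1.5]
opening: 0.113
grasp_force: 30.0
```

Call:
{"method": "send_rows", "body": {
  "plan": [
    [255,0,0,0.0005,0],
    [255,0,0,0.0005,0],
    [255,0,0,0.0005,0],
    [255,0,0,0,0],
    [255,0,0,0,0]
  ]
}}

```text
time_s: 9.17
position: [0.5821, -0.084, 0.1225]
tcp_rot: [[-0.995, -0.099, 0.0], [-0.099, 0.995, -0.0], [-0.0, -0.0, -1.0]]
force: [-1.1, -0.1, 3.5]
opening: 0.111
grasp_force: 30.0
```

Contact: force went from -2.2 to +3.5 N at the expected height. Releasing.

Call:
{"method": "send_rows", "body": {
  "plan": [
    [220,0,0,0,0],
    [210,0,0,0,0],
    [200,0,0,0,0],
    [190,0,0,0,0],
    [180,0,0,0,0],
    [160,0,0,0,0],
    [140,0,0,0,0],
    [120,0,0,0,0],
    [100,0,0,0,0],
    [80,0,0,0,0],
    [60,0,0,0,0],
    [40,0,0,0,0],
    [20,0,0,0,0],
    [0,0,0,0,0],
    [0,0,0,0,0],
    [0,0,0,0,0],
    [0,0,0,0,0],
    [0,0,0,0,0],
    [0,0,0,0,0],
    [0,0,0,0,0]
  ]
}}

```text
time_s: 10.83
position: [0.582, -0.084, 0.1221]
tcp_rot: [[-0.995, -0.099, 0.0], [-0.099, 0.995, -0.0], [-0.0, -0.0, -1.0]]
force: [0.7, -0.4, 0.9]
opening: 0.997
grasp_force: 0.0
```

Run:
```python
from h import *
im,d=capture("scene"); cv2.imwrite("pics/s4.png",im)
import m
P=pts("scene",d); k=m.masks(im)["green"]&(d>0)&(P[...,2]>.09)&(abs(P[...,0]-.58)<.12)
Q=P[k]; print(k.sum(),m.rect(Q),np.percentile(Q[:,2],[1,99])); s=read_state(); print(s["opening"],s["force"])
```

```text
495 (array([ 587.4, -101.9]), array([132.4,  46.3]), 5.4) [0.09096969 0.13938219]
0.9975491851476551 [-0.3713876   0.63507062  0.03894582]
```

View pics/s4.png

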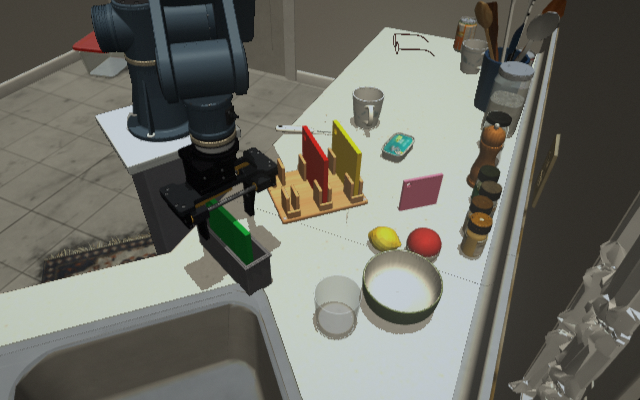

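The board leans against the caddy's near wall, at about (230,235) in the picture. The fingers are fully open and no force shows. Withdrawing straight up.

Call:
{"method": "send_rows", "body": {
  "plan": [
    [0,0,0,-0.005,0],
    [0,0,0,-0.01,0],
    [0,0,0,-0.01,0],
    [0,0,0,-0.015,0],
    [0,0,0,-0.02,0],
    [0,0,0,-0.02,0],
    [0,0,0,-0.02,0],
    [0,0,0,-0.02,0],
    [0,0,0,-0.02,0],
    [0,0,0,-0.02,0],
    [0,0,0,-0.01,0],
    [0,0,0,0,0],
    [0,0,0,0,0],
    [0,0,0,0,0]
  ]
}}

```text
time_s: 12.05
position: [0.5811, -0.0837, 0.2911]
tcp_rot: [[-0.995, -0.099, -0.002], [-0.099, 0.995, 0.001], [0.002, 0.001, -1.0]]
force: [0.2, -0.7, -0.5]
opening: 1.0
grasp_force: 0.0
```

Run:
```python
from h import *
im,d=capture("scene"); cv2.imwrite("pics/s5.png",cv2.resize(im[80:320,150:470],None,fx=2,fy=2))
import m
P=pts("scene",d); k=m.masks(im)["green"]&(d>0)&(P[...,2]>.03)&(abs(P[...,0]-.58)<.12)
Q=P[k]; print(k.sum(),m.rect(Q),np.percentile(Q[:,2],[1,99])); m.run({"scene":(im,d)})
t=Q[Q[:,2]>.128]; print(len(t),m.rect(t))
```

```text
570 (array([589.2, -84. ]), array([157.3,  17.6]), 2.5) [0.05110037 0.13919605]
scene green [204 193  49  71 476] ztop 0.1391 341 (array([581.2, -84.6]), array([140.5,  11.2]), 5.4)
scene red [ 303  126   26   77 1059] ztop 0.1447 262 (array([492.3, 172. ]), array([ 11. , 139.7]), 75.2)
scene yellow [333 120  29  75 861] ztop 0.1447 251 (array([511.4, 244.5]), array([ 11.7, 139. ]), 75.7)
340 (array([581.2, -84.6]), array([140.5,  11.2]), 5.4)
```

View pics/s5.png

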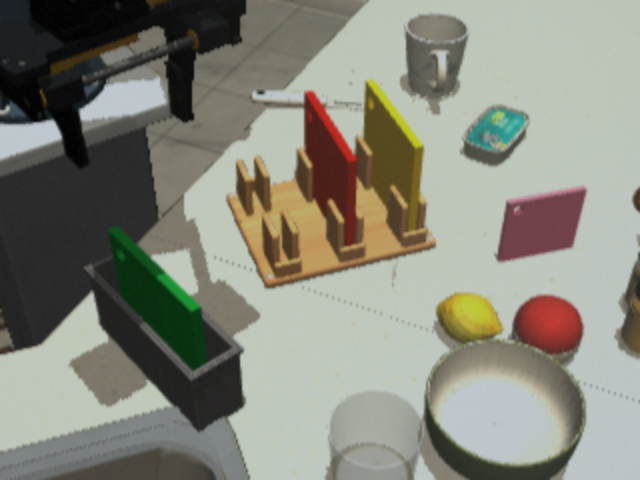

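The picture shows the green board standing upright in the middle of the caddy. Its top reads 0.139 less the camera's roughly 3 mm height bias, so about 0.136, which puts its bottom on the 6 mm floor. The red and yellow boards haven't moved, and the gripper is clear.

```bash
python3 -c "
from rig import *; print(hand_in())"
```

```text
the job is handed in; nothing more can be done
None
```

The green board is standing upright on the caddy's floor, released, with the red and yellow boards still in their slots; I handed the job in at about 12 s of the 45 s limit, and it returned no verdict.

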